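# Clamp the acrylic screw box for opening

## Robot

A 6-joint arm with a two-finger parallel gripper is mounted at the origin on the work surface. World frame = base frame: x ahead of the robot, y to its left, z up, the work surface at z = 0. Lengths are in m, angles in degrees, forces in N, time in s.
With the tool pointing down it reaches from about 0.3 to 0.825 m from the base axis. Payload 5.4 kg.
Tool frame: the origin (TCP) lies between the finger pads; the fingertips stand 8 mm ahead of it and the grasp point (between the pads) lies 11 mm behind it; z points along the fingers, y is the line along which they close (so a half turn about z gives the same grasp; the last joint's range is limited). The gripper opens to 92 mm and grips with 3 to 60 N. Pads are 20 mm wide; open, the fingers measure 128 mm over their backs; the gripper's body (75 mm by 189 mm) begins 69 mm behind the grasp point.
Start: joints at [64.166, 9.076, 91.501, -0, 79.423, -12.038], TCP at [0.137, 0.558, 0.223] pointing down, gripper open.
Joint ranges: [-166.64, 166.64], [-54.1, 131.32], [10.49, 154.53], [-73.88, 253.88], [9.74, 151.15], [-171.62, 171.62]. Speed limits (degrees/s): [147.25, 147.25, 180, 180, 180, 180].

## Interface

Orientations are given as [roll, pitch, yaw] about the fixed x, y, z axes, in that order (R = Rz(yaw) Ry(pitch) Rx(roll)).
In Python, from plant import ctrl gives the robot as it stands.
- The arm moves only by the shell command python3 -m inch 'ROWS' [OPENING] [FORCE]. ROWS is JSON, a list of rows, each a list of 2 entries, a list of its own where there are three numbers: the shift along the world's x, y, z in units of 300 mm (1.0 is 300 mm), then the turn, a rotation vector about the world's x, y, z in units of 90 degrees (1.0 is 90 degrees). In form: [[[x, y, z], [ax, ay, az]], ...]. A call has 1 to 20 rows; each row is the pose to reach, as a shift and turn from the pose commanded when the call began; what a row does not reach only later rows make up. A row lasts 1/10 s, in which the tool goes at most 50 mm and 8.59 degrees, less where a joint would pass 70% of its speed; a pose out of reach is approached as far as the arm can. A call with a number of a shift or a turn outside -1 to 1 is refused whole. A call with a gripper value outside its range is refused whole. OPENING is the closure, from 0 (fully open) to 1 (shut), set as the call begins (- or left out, the last holds). The fingers move at their own pace and stop on an object; FORCE is the grip in N (left out, the last holds). Time passes only in rows, so rows that repeat a pose let the fingers close. It gives the time, the measured TCP pose, the force, the opening and the grip force at its end, in the units of the state.
- ctrl.state(): the state, without advancing time (a new reading comes with each control period).
- ctrl.get_image(name): name is "scene" or "top" or "wrist"; returns the picture (400x640x3 uint8, red, green, blue); there is no depth.
- ctrl.camera_info(name): a dict with "fx", "fy", "cx", "cy" (pixels), "pose" (4x4, takes a point from camera to world coordinates); the wrist camera has in their place "hand_eye" (4x4, takes a point from camera to tool coordinates, whose origin is the TCP and whose axes are the flange's). Camera axes: x right, y down, z forward; pixel columns grow to the right and rows downward; lengths in m; the calibration is good to about 2 mm. A picture is of the moment at which its call begins: read the wrist's pose just before it. camera_info takes no time and is no camera call.
- ctrl.sign_off(): hands the job in; it is judged then, once.
The state is a dict: "time_s": time; "q": joint angles; "joint_vel": joint speeds; "effort": joint torques, N m; "tool_pos": TCP position; "tcp_rot": TCP orientation; "force": force on the tool from outside, world axes, zero at the start; "torque": the same for the moment, N m; "width": finger opening in m; "gripper_force": force on a finger pad.
Only numpy, scipy, OpenCV 4.12 (cv2) and the standard library are available. Lean on these libraries where they do the work, as an engineer would, in place of code of your own. Each camera call takes 0.05 s, during which the arm holds its last target. There are 200 camera calls.

## Task

The lid of the clear acrylic screw box is stuck: with a light grip, stand the box upright on the bed of the bar clamp, centred between its two jaws and let go of it. Then pump the clamp's trigger against its handle, again and again, moving the jaw by the trigger alone, until the jaw has pushed the box home against the head jaw and the sprung pad is pressed about half-way in, so that the box is held firmly without cracking. The clamp has no lock, so finish while still holding the trigger squeezed, and leave the other tools alone.

Things in the scene. Friction and masses are not known exactly. Their poses are not given: they have to be found in the camera images.
- screw_box_mid (a point): Centre of the square body of the loose clear acrylic screw box: 54 x 54 mm, 44 mm high, screws inside, 100 to 220 g; on top a white round lid, 44 mm across, 14 mm high. Point 22 mm above its underside; x, y square to its sides. It starts on the bench, at the robot's right. It cracks above 60 N of finger force (both fingers added) or 30 N from the jaw; 8 to 12 N per finger lifts it.
- clamp: Bar clamp fixed upside down on a plywood base 90 x 310 mm, 8 mm thick. Origin on the bench under the bed; z up; y along its bar from handle to moving jaw. In y: handle -150 to -134 mm; released trigger -109 to -95; fixed head jaw -45 to -25 (46 mm wide, top 85 mm above bench); bed of two rails, y -25 to 100, x 16 to 36 mm either side, top 30 mm above bench; then the moving jaw, top 85 mm.
- clamp_seat (a point): Point on the bed's top (30 mm above the bench) under the box's centre when the box stands home against the head jaw: 27 mm from that jaw's face, in the clamp's middle plane. Axes as the clamp's: y points from head jaw to moving jaw. The box may be set down anywhere between the jaws, sides square to the clamp: the moving jaw pushes it home.
- clamp_handle (a point): Centre of the outer face (away from the trigger) of the upright black handle, 92 mm above the bench, a good height to pinch. Handle 26 mm wide in x, 16 mm thick, top 117 mm above the bench; it is fixed. Axes as the clamp's. Handle and trigger are pinched together from above, one finger on each outer side.
- clamp_trigger_face (a point): Centre of the front face (towards the jaws) of the upright grey trigger, 92 mm above the bench; moves with it. Trigger 24 mm wide, 14 mm thick, from 37 to 117 mm above the bench. This face is 55 mm in +y from the handle's outer face when released, 38 mm when fully squeezed.
- clamp_pad_face (a point): Centre of the face of the moving jaw's black rubber pad, the face that meets the box: 36 mm wide, 30 mm high, centre 55 mm above the bench. The free pad stands out 20 mm (pad 8 mm, open gap 12 mm) from the jaw plate on two steel pins and is pushed back against a spring, closing the gap.
- clamp_trigger (a joint): Trigger travel towards the handle, m: 0 released, 0.017 fully squeezed; a 2.4 to 3.8 N spring returns it. A ratchet with 5 mm teeth carries the jaw along: up to 5 mm idle, then 1:1, about 15 mm a full squeeze. On release the jaw stays, held only by about 4 N of friction: if it presses harder it backs off.
- clamp_jaw (a joint): Travel of moving jaw and toothed bar towards the head jaw, m: 0 open (free pad's face 125 mm from the head jaw's face), at most 0.085. Starts between 0.005 and 0.035. The free pad meets a box that stands home at 0.071. Moved only by the trigger: do not push the jaw, pad or bar.
- clamp_pad (a joint): How far the sprung pad is pressed in, m: 0 free, 0.012 bottomed; 1.5 N per mm, so half-way is about 9 N on the box. Once bottomed, more squeezing can crack the box.
- hammer: Bystander: hammer with black rubber grip lying on the bench left of the clamp, 280 mm long. Origin under its shaft.
- ratchet: Bystander: chrome ratchet handle, 200 mm long, lying on the bench beyond the clamp. Origin under its shaft.
- hex_keys: Bystander: steel hex keys in a black holder 30 x 90 x 28 mm, keys up to 90 mm high, on the bench at the right, beyond the screw box. Origin under the holder.
Things that resemble listed ones, but are neither listed nor needed, are in the scene too. What is shaped like the part that bears screw_box_mid but black is not meant.

How it is judged (in metres and radians):
On the way:
1. the screw box stands upright on the bed between the jaws and is let go (x of screw_box_mid in the frame of clamp_seat between -0.015 and 0.015 m and y of screw_box_mid in the frame of clamp_seat between -0.004 and 0.066 m and z of screw_box_mid in the frame of clamp_seat between 0.017 and 0.027 m and angle between screw_box_mid's own z axis and vertical below 0.1 rad and contact force between the fingers and screw_box below 0.1 N and linear speed of screw_box below 0.02 m/s), for 0.2 s.
At the end, for the whole second after the job is handed in: Box upright (0.1 rad) on the bed, against the head jaw within 4 mm, within 15 mm of the middle plane; pad pressed in 3.5 to 11 mm, pressing the box with 5 to 20 N; fingers push the trigger with over 2 N and do not touch the box; jaw at rest (x of screw_box_mid in the frame of clamp_seat between -0.015 and 0.015 m and y of screw_box_mid in the frame of clamp_seat between -0.004 and 0.004 m and z of screw_box_mid in the frame of clamp_seat between 0.018 and 0.028 m and angle between screw_box_mid's own z axis and vertical below 0.1 rad and value of joint clamp_pad between 0.0035 and 0.011 m and contact force between clamp_jaw and screw_box between 5 and 20 N and contact force between clamp_trigger and the fingers above 2 N and contact force between the fingers and screw_box below 0.1 N and velocity of joint clamp_jaw between -0.005 and 0.005 m/s); the arm keeps its last pose, push and grip.
It fails at once if the jaw presses the box with more than 30 N and cracks it (contact force between clamp_jaw and screw_box above 30 N).
It fails at once if fingers and box press on each other with more than 60 N in all (contact force between the fingers and screw_box above 60 N).
It fails at once if the robot pushes on the moving jaw, its pad or bar with more than 3 N instead of using the trigger (contact force between the arm and clamp_jaw above 3 N).
It fails at once if the hammer, ratchet or hex keys are moved by more than 30 mm (distance of any of hammer, ratchet, hex_keys from where it was at the start of the episode above 0.03 m).
It also fails if it takes over 61 s, if anything falls off the work surface, if the arm or the gripper's body presses on something with over 40 N, if the wrist force passes 120 N, or if a joint passes its speed limit or range.

## Working session

There is one attempt and no reset: what is moved stays moved. The work goes in short steps, Python scripts to look and compute and a shell command to move; the robot and the scene stay as the last step left them, time stands still between calls to the robot, and variables do not carry over. Pictures are saved under pics/ and viewed, at most 11 in all, crops included, and the job is handed in when it is done.

```bash
ls; mkdir -p pics; python3 - <<'E'
from plant import ctrl
import cv2, numpy as np
s=ctrl.state(); print(s)
for n in ("scene","top"):
    im=ctrl.get_image(n); cv2.imwrite(f"pics/{n}0.png",im[:,:,::-1])
    c=ctrl.camera_info(n); print(n,c)
print(ctrl.camera_info("wrist"))
E
```

```text
pics
{'time_s': 0.0, 'q': array([ 6.41650358e+01,  9.11023010e+00,  9.15711599e+01, -5.93772384e-04,
        7.94223341e+01, -1.20377674e+01]), 'joint_vel': array([-0.05661894,  0.00301782,  0.02194221,  0.02082253,  0.01511837,
        0.05074839]), 'effort': array([-1.56104510e-03, -3.85562754e+01, -3.22101867e+01,  6.99262298e-02,
        3.80000321e-02, -1.71024835e-04]), 'tool_pos': array([0.13688484, 0.55785068, 0.22165149]), 'tcp_rot': array([-1.79898435e+02, -2.10616585e-02,  1.66202894e+02]), 'force': array([-0.07851382,  0.17615193, -0.8640397 ]), 'torque': array([-0.04650696,  0.00733385, -0.0210631 ]), 'gripper_force': 0.0, 'width': 0.09145069619524417}
scene {'fx': 416.8031540739758, 'fy': 416.8031540739758, 'cx': 321.38558527213036, 'cy': 194.47895185424767, 'pose': array([[-0.6664721 ,  0.42020994, -0.61582347,  1.27794951],
       [ 0.74539172,  0.35967303, -0.56127221,  0.65670726],
       [-0.01435707, -0.83310199, -0.55293305,  0.71143272],
       [ 0.        ,  0.        ,  0.        ,  1.        ]])}
top {'fx': 504.4462870357006, 'fy': 504.4462870357006, 'cx': 315.3148405632342, 'cy': 198.22933490639397, 'pose': array([[ 0.00935966, -0.99230059,  0.12349873,  0.35886206],
       [-0.99986742, -0.01093286, -0.01206707,  0.01857123],
       [ 0.01332435, -0.12336941, -0.99227136,  1.73238743],
       [ 0.        ,  0.        ,  0.        ,  1.        ]])}
{'fx': 342.67301413355904, 'fy': 342.67301413355904, 'cx': 320.0250483430597, 'cy': 194.62325473519914, 'hand_eye': array([[ 2.85700654e-04, -9.70755831e-01, -2.40068811e-01,
         6.62160416e-02],
       [ 9.99998825e-01,  6.38949539e-04, -1.39361573e-03,
        -6.25997075e-04],
       [ 1.50625246e-03, -2.40068131e-01,  9.70754873e-01,
        -1.61487587e-01],
       [ 0.00000000e+00,  0.00000000e+00,  0.00000000e+00,
         1.00000000e+00]])}
```

View pics/top0.png

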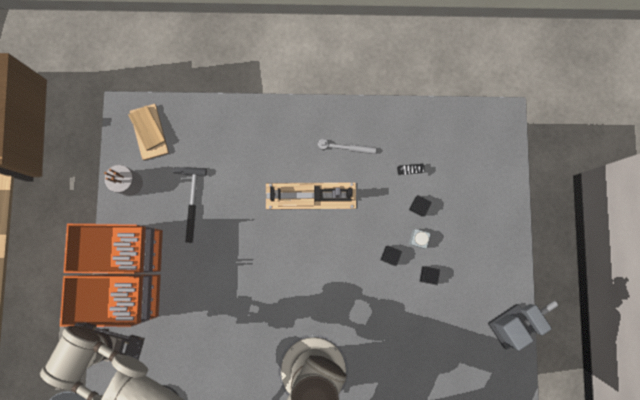

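View pics/scene0.png

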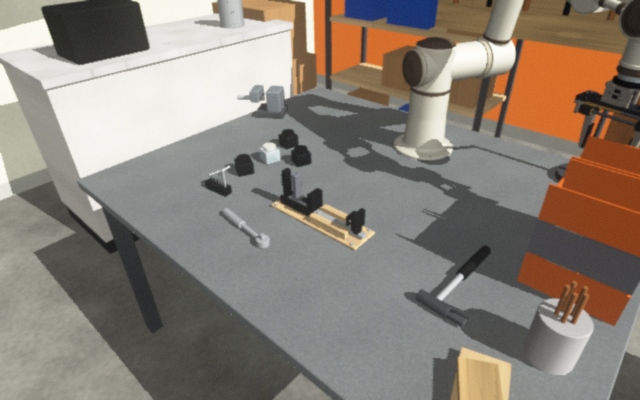

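The white box is at about (421,239) in the top view, surrounded by three black decoys. The clamp base spans (266..357, 183..209). The tall handle appears to be at its right, -y end.

```bash
cat > h.py <<'E'
from plant import ctrl
import cv2, numpy as np
from scipy.spatial.transform import Rotation as R
def cam(n):
    c=ctrl.camera_info(n); K=(c["fx"],c["fy"],c["cx"],c["cy"])
    if n=="wrist":
        s=ctrl.state(); T=np.eye(4); T[:3,:3]=R.from_euler("xyz",s["tcp_rot"],degrees=True).as_matrix(); T[:3,3]=s["tool_pos"]
        return K,T@c["hand_eye"]
    return K,c["pose"]
def px2pl(K,T,uv,z):
    uv=np.atleast_2d(np.asarray(uv,float)); fx,fy,cx,cy=K
    d=np.c_[(uv[:,0]-cx)/fx,(uv[:,1]-cy)/fy,np.ones(len(uv))]@T[:3,:3].T
    o=T[:3,3]; return o+d*((z-o[2])/d[:,2])[:,None]
def proj(K,T,P):
    p=(np.atleast_2d(P)-T[:3,3])@T[:3,:3]; return np.c_[K[0]*p[:,0]/p[:,2]+K[2],K[1]*p[:,1]/p[:,2]+K[3]]
def snap(n,f):
    K,T=cam(n); im=ctrl.get_image(n)[:,:,::-1].copy(); cv2.imwrite(f"pics/{f}.png",im); return K,T,im
E
python3 - <<'E'
from h import *
im=cv2.imread("pics/top0.png"); K,T=cam("top")
hsv=cv2.cvtColor(im,cv2.COLOR_BGR2HSV)
wood=cv2.inRange(hsv,(8,60,120),(30,255,255)); wood[:170]=0; wood[220:]=0; wood[:,:255]=0; wood[:,370:]=0
pts=cv2.findNonZero(wood); r=cv2.minAreaRect(pts); b=cv2.boxPoints(r); print(r)
w=px2pl(K,T,b,0.008); print(w, w.mean(0), np.linalg.norm(w-np.roll(w,1,0),axis=1))
white=cv2.inRange(hsv,(0,0,190),(180,60,255)); white[:220]=0; white[260:]=0; white[:,:400]=0; white[:,440:]=0
r=cv2.minAreaRect(cv2.findNonZero(white)); print(r, px2pl(K,T,r[0],0.058))
cv2.imwrite("pics/z1.png",np.vstack([cv2.resize(im[160:230,240:400],(800,350),interpolation=cv2.INTER_CUBIC)]))
E
```

```text
((310.5, 195.5), (25.0, 89.0), 90.0)
[[ 0.62460007  0.16840737  0.008     ]
 [ 0.62811627 -0.13928214  0.008     ]
 [ 0.54111287 -0.13925113  0.008     ]
 [ 0.53782362  0.16654944  0.008     ]] [0.58291321 0.01410588 0.008     ] [0.08679634 0.3077096  0.0870034  0.30581826]
((420.8669738769531, 238.11009216308594), (13.40956974029541, 12.355958938598633), 16.699243545532227) [[ 0.43763078 -0.3536734   0.058     ]]
```

View pics/z1.png

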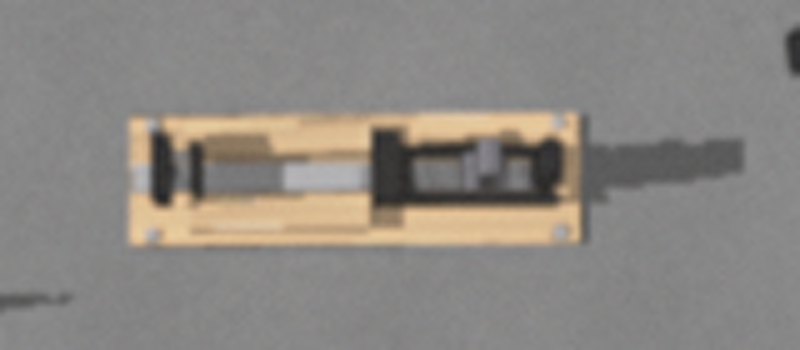

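The top crop shows the handle at the right (-y), the trigger next to it, the head jaw at about (390,175) and the moving jaw at the left. So the clamp's y axis is about world +y. Next I'll move above the box.

```bash

r='[[0.7,-1,0],[0,0,-0.4]]'
python3 -m inch '[[[0.7,-1,0],[0,0,-0.4]],[[0.7,-1,0],[0,0,-0.4]],[[0.7,-1,0],[0,0,-0.4]],[[0.7,-1,0],[0,0,-0.4]],[[0.7,-1,0],[0,0,-0.4]],[[0.7,-1,0],[0,0,-0.4]],[[0.7,-1,0],[0,0,-0.4]],[[0.7,-1,0],[0,0,-0.4]]]' 0
python3 -m inch '[[[0.3,-1,0],[0,0,-0.447]],[[0.3,-1,0],[0,0,-0.447]],[[0.3,-1,0],[0,0,-0.447]],[[0.3,-1,0],[0,0,-0.447]],[[0.3,-1,0],[0,0,-0.447]],[[0.3,-1,0],[0,0,-0.447]],[[0.3,-1,0],[0,0,-0.447]]]'
python3 -m inch '[[[0,-1,-0.1],[0,0,0]],[[0,-1,-0.1],[0,0,0]],[[0,-1,-0.1],[0,0,0]],[[0,-1,-0.1],[0,0,0]],[[0,-1,-0.1],[0,0,0]],[[0,-1,-0.1],[0,0,0]],[[0,-1,-0.1],[0,0,0]],[[0,-1,-0.1],[0,0,0]],[[0,-1,-0.1],[0,0,0]]]'
python3 - <<'E'
from h import *
K,T,im=snap("wrist","w1")
E
```

```text
time_s: 0.9
tool_pos: [0.3489, 0.2551, 0.2224]
tcp_rot: [-180.0, 0.1, 130.0]
force: [-0.3, 0.7, -0.4]
width: 0.0921
gripper_force: 0.0
time_s: 1.6
tool_pos: [0.4376, -0.0455, 0.2224]
tcp_rot: [-180.0, 0.1, 89.7]
force: [0.1, -0.4, -0.5]
width: 0.0917
gripper_force: 0.0
time_s: 2.5
tool_pos: [0.4374, -0.34, 0.1924]
tcp_rot: [-180.0, -0.1, 90.0]
force: [-0.1, 0.5, -0.0]
width: 0.0923
gripper_force: 0.0
```

View pics/w1.png

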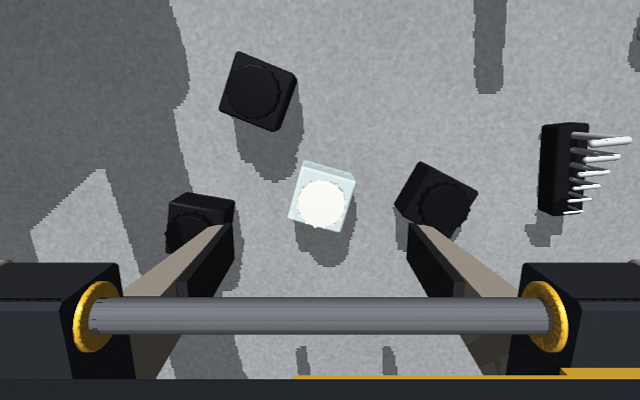

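The box shows at about (322,195): the white lid at (322,204) and the pale-blue body, tilted about 14°, with black decoys on both sides.

```bash
python3 - <<'E'
from h import *
im=cv2.imread("pics/w1.png"); K,T=cam("wrist")
sub=im[150:270,270:370]; print(im[204,322],im[222,300],im[175,330],im[166,320],im[250,290],im[175,280])
b=im.astype(int); lid=((b.min(2)>225)*255).astype(np.uint8); m=np.zeros_like(lid); m[150:250,275:370]=255; lid&=m
(c,r)=cv2.minEnclosingCircle(cv2.findNonZero(lid)); M=cv2.moments(lid,True); cc=(M["m10"]/M["m00"],M["m01"]/M["m00"]); p=px2pl(K,T,cc,.058); print("lid",cc,r,p)
body=((b[:,:,0]-b[:,:,2]>8)&(b[:,:,1]>150)|(lid>0)).astype(np.uint8)*255&m
body=cv2.morphologyEx(body,cv2.MORPH_CLOSE,np.ones((5,5)))
cs=max(cv2.findContours(body,0,2)[0],key=cv2.contourArea)
w=px2pl(K,T,cs[:,0],.044)[:,:2]
rr=cv2.minAreaRect((w*1000).astype(np.float32)); print(rr)
rp=cv2.minAreaRect(cs); print(rp,cv2.boxPoints(rp),cv2.approxPolyDP(cs,4,True)[:,0].tolist())
E
```

```text
[244 249 249] [121 117 110] [244 242 232] [200 196 183] [165 161 157] [102  99  97]
lid (320.1057114228457, 201.33967935871743) 37.1532096862793 [[ 0.43827201 -0.35343199  0.058     ]]
((440.2349853515625, -347.83404541015625), (77.125, 88.34834289550781), 88.89009857177734)
((322.35247802734375, 190.4330291748047), (93.8510971069336, 80.62005615234375), 1.2188751697540283) [[274.58008 229.73575]
 [276.29498 149.13394]
 [370.12488 151.13031]
 [368.40997 231.73212]] [[280, 182], [290, 181], [293, 194], [285, 206], [278, 206], [277, 200], [277, 216], [283, 206], [291, 227], [297, 220], [339, 231], [352, 194], [357, 195], [357, 206], [365, 203], [360, 210], [366, 216], [361, 211], [368, 207], [369, 196], [360, 198], [359, 174], [366, 173], [367, 189], [369, 171], [362, 161], [369, 154], [356, 155], [358, 171], [352, 174], [344, 166], [338, 169], [337, 163], [318, 163], [317, 150], [305, 159], [304, 150], [294, 177]]
```

```bash
python3 - <<'E'
from h import *
im=cv2.imread("pics/w1.png"); K,T=cam("wrist"); b=im.astype(int)
m=np.zeros(im.shape[:2],np.uint8); m[150:250,275:370]=255
lid=cv2.inRange(im,(240,247,247),(255,255,255))&m
lid=cv2.morphologyEx(lid,cv2.MORPH_OPEN,np.ones((3,3)))
(c,r)=cv2.minEnclosingCircle(max(cv2.findContours(lid,0,2)[0],key=cv2.contourArea)); print("lid",c,r,px2pl(K,T,c,.058))
body=((b[:,:,1]>200)*255).astype(np.uint8)&m
body=cv2.morphologyEx(body,cv2.MORPH_OPEN,np.ones((5,5)))
cs=max(cv2.findContours(body,0,2)[0],key=cv2.contourArea)
print(cv2.minAreaRect(cs),cv2.approxPolyDP(cs,4,True)[:,0].tolist())
rr=cv2.minAreaRect((px2pl(K,T,cs[:,0],.044)[:,:2]*1000).astype(np.float32)); print(rr)
q=cv2.approxPolyDP(cs,4,True)[:,0]; print(px2pl(K,T,q,.044))
cv2.imwrite("pics/z2.png",np.hstack([cv2.resize(im[140:260,265:375],(390,425)),cv2.cvtColor(cv2.resize(body[140:260,265:375],(390,425)),8)]))
E
```

```text
lid (320.8205261230469, 202.55128479003906) 23.1916561126709 [[ 0.43891451 -0.35455506  0.058     ]]
((320.6414794921875, 199.25469970703125), (56.31782913208008, 55.63102340698242), 15.945395469665527) [[301, 167], [288, 217], [339, 230], [354, 180]]
((438.4953308105469, -355.66326904296875), (53.74006271362305, 52.01962661743164), 73.97537994384766)
[[ 0.42072697 -0.32471977  0.044     ]
 [ 0.40783127 -0.37266397  0.044     ]
 [ 0.45640278 -0.38560003  0.044     ]
 [ 0.46951134 -0.33674853  0.044     ]]
```

View pics/z2.png

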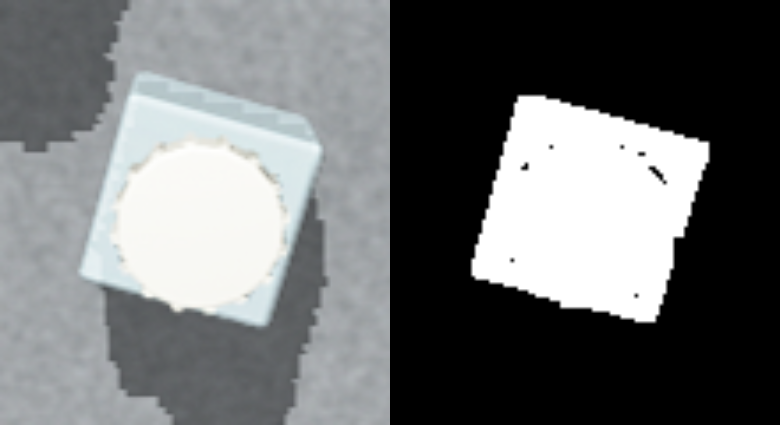

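The corners give the box at (0.4385, -0.3555) with sides at 75°/-15°. I'll close partly to about 74 mm, descend, and grip at 10 N.

```bash

python3 -m inch '[[[0.005,-0.045,-0.1],[0,0,-0.08]],[[0.005,-0.045,-0.2],[0,0,-0.167]],[[0.005,-0.045,-0.3],[0,0,-0.167]],[[0.005,-0.045,-0.38],[0,0,-0.167]],[[0.005,-0.045,-0.46],[0,0,-0.167]],[[0.005,-0.045,-0.52],[0,0,-0.167]],[[0.005,-0.045,-0.57],[0,0,-0.167]],[[0.005,-0.045,-0.585],[0,0,-0.167]],[[0.005,-0.045,-0.585],[0,0,-0.167]],[[0.005,-0.045,-0.585],[0,0,-0.167]]]' 0.2
python3 -m inch '[[[0,0,0],[0,0,0]],[[0,0,0],[0,0,0]],[[0,0,0],[0,0,0]],[[0,0,0],[0,0,0]],[[0,0,0],[0,0,0]],[[0,0,0],[0,0,0]]]' 1 10
```

```text
time_s: 3.55
tool_pos: [0.4393, -0.3555, 0.0182]
tcp_rot: [179.9, 0.1, 75.0]
force: [-0.4, -1.5, -1.1]
width: 0.0735
gripper_force: 0.0
time_s: 4.15
tool_pos: [0.4389, -0.3555, 0.0177]
tcp_rot: [180.0, 0.0, 74.9]
force: [-0.8, 0.6, 6.0]
width: 0.0541
gripper_force: 10.0
```

```bash

python3 -m inch '[[[0,0,0.05],[0,0,0]],[[0,0,0.15],[0,0,0]],[[0,0,0.28],[0,0,0.05]],[[0,0,0.42],[0,0,0.1]],[[0,0,0.56],[0,0,0.14]],[[0,0,0.7],[0,0,0.167]],[[0,0,0.82],[0,0,0.167]],[[0,0,0.88],[0,0,0.167]],[[0,0,0.88],[0,0,0.167]]]'
python3 -m inch '[[[0.03,0.06,0],[0,0,0]],[[0.08,0.16,0],[0,0,0]],[[0.15,0.3,0],[0,0,0]],[[0.22,0.44,0],[0,0,0]],[[0.29,0.58,0],[0,0,0]],[[0.36,0.72,0],[0,0,0]],[[0.42,0.86,0],[0,0,0]],[[0.46,0.95,0],[0,0,0]],[[0.48,1,0],[0,0,0]],[[0.48,1,0],[0,0,0]],[[0.48,1,0],[0,0,0]]]'
python3 - <<'E'
from h import *
K,T,im=snap("wrist","w2"); np.savez("w2.npz",K=K,T=T)
E
```

```text
time_s: 5.05
tool_pos: [0.4396, -0.3561, 0.2851]
tcp_rot: [179.7, 0.3, 90.0]
force: [-0.4, 0.3, -1.8]
width: 0.0538
gripper_force: 10.0
time_s: 6.15
tool_pos: [0.582, -0.0561, 0.2802]
tcp_rot: [-179.9, 0.0, 89.9]
force: [0.0, -0.8, -1.7]
width: 0.054
gripper_force: 10.0
```

View pics/w2.png

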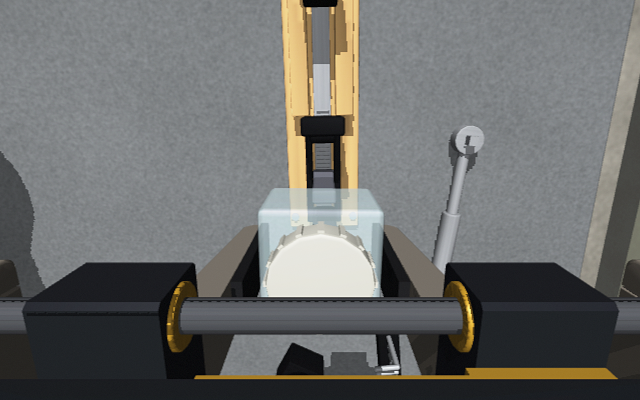

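The box is held square. The wood base edges run at columns 283..358, the head jaw's top is at (301..345, 115..137), and the moving jaw is just at the top edge, about (320,3). I'll measure these.

```bash
python3 - <<'E'
from h import *
im=cv2.imread("pics/w2.png"); d=np.load("w2.npz"); K,T=d["K"],d["T"]
hsv=cv2.cvtColor(im,cv2.COLOR_BGR2HSV)
wood=cv2.inRange(hsv,(8,60,90),(30,255,255)); wood[:,:270]=0; wood[:,370:]=0
rows=np.arange(5,180,5); L=[];Rr=[]
for r in rows:
    c=np.flatnonzero(wood[r]); L.append((c.min()-.5,r)); Rr.append((c.max()+.5,r))
for e in (L,Rr):
    w=px2pl(K,T,e,.008); k=np.polyfit(w[:,1],w[:,0],1); res=w[:,0]-np.polyval(k,w[:,1]); ok=abs(res)<.002; k=np.polyfit(w[ok,1],w[ok,0],1); print("edge slope deg",np.degrees(np.arctan(k[0])),"x at y=0:",k[1],ok.sum(),len(ok))
blk=cv2.inRange(im,(0,0,0),(45,45,45)); 
j=blk.copy(); j[:105]=0; j[150:]=0; j[:,:295]=0; j[:,350:]=0
for c in (306,312,320,330,338,343): 
    r=np.flatnonzero(j[:,c]); print(c,r.min(),r.max(), px2pl(K,T,[[c,r.min()-.5],[c,r.max()+.5]],.085)[:,1])
for r in (119,123,127,131): 
    c=np.flatnonzero(j[r]); print(r,c.min(),c.max(), px2pl(K,T,[[c.min()-.5,r],[c.max()+.5,r]],.085)[:,0])
b2=blk.copy(); b2[15:]=0; b2[:,:290]=0;b2[:,350:]=0; p=cv2.boundingRect(b2); print("mov",p, px2pl(K,T,[[p[0]-.5,3],[p[0]+p[2]-.5,3],[320,p[1]+p[3]-.5]],.085))
E
```

```text
edge slope deg -1.127896513921019 x at y=0: 0.5392862876844491 35 35
edge slope deg -1.1700596459334782 x at y=0: 0.6290706440939281 35 35
306 116 149 [ 0.0040408  -0.03038414]
312 117 143 [ 0.00304766 -0.02419162]
320 116 142 [ 0.00403198 -0.0231674 ]
330 116 142 [ 0.00402568 -0.02317127]
338 116 149 [ 0.00402064 -0.03039441]
343 117 134 [ 0.00302841 -0.01501178]
119 301 344 [0.56239422 0.607136  ]
123 301 344 [0.56233636 0.60720237]
127 301 344 [0.56227817 0.6072691 ]
131 301 344 [0.56221967 0.60733621]
mov (303, 0, 34, 7) [[0.56582636 0.10725788 0.085     ]
 [0.59783145 0.10720809 0.085     ]
 [0.5822998  0.10424633 0.085     ]]
```

Clamp: yaw about +1.15°, mid-plane x of 0.584 at y=0, head-jaw face at y≈0.004, pad at about 0.107. I'll set the box at about (0.583, 0.053).

```bash

python3 -m inch '[[[0.002,0.05,-0.02],[0,0,0.013]],[[0.002,0.15,-0.06],[0,0,0.013]],[[0.002,0.26,-0.12],[0,0,0.013]],[[0.002,0.34,-0.2],[0,0,0.013]],[[0.002,0.362,-0.3],[0,0,0.013]],[[0.002,0.362,-0.4],[0,0,0.013]],[[0.002,0.362,-0.5],[0,0,0.013]],[[0.002,0.362,-0.6],[0,0,0.013]],[[0.002,0.362,-0.68],[0,0,0.013]],[[0.002,0.362,-0.73],[0,0,0.013]],[[0.002,0.362,-0.755],[0,0,0.013]],[[0.002,0.362,-0.77],[0,0,0.013]],[[0.002,0.362,-0.776],[0,0,0.013]],[[0.002,0.362,-0.776],[0,0,0.013]],[[0.002,0.362,-0.776],[0,0,0.013]]]'
```

```text
time_s: 7.7
tool_pos: [0.584, 0.0534, 0.0493]
tcp_rot: [179.9, 0.0, 91.1]
force: [-0.3, 0.2, -1.4]
width: 0.0541
gripper_force: 10.0
```

```bash

python3 -m inch '[[[0,0,-0.003],[0,0,0]],[[0,0,-0.004],[0,0,0]],[[0,0,-0.004],[0,0,0]]]'
python3 -m inch '[[[0,0,0],[0,0,0]],[[0,0,0],[0,0,0]],[[0,0,0],[0,0,0]],[[0,0,0],[0,0,0]],[[0,0,0],[0,0,0]]]' 0.15
python3 -m inch '[[[0,0,0.08],[0,0,0]],[[0,0,0.18],[0,0,0]],[[0,0,0.3],[0,0,0]],[[0,0,0.45],[0,0,0]],[[0,-0.15,0.6],[0,0,0]],[[0,-0.3,0.75],[0,0,0]],[[0,-0.45,0.8],[0,0,0]],[[0,-0.45,0.8],[0,0,0]],[[0,-0.45,0.8],[0,0,0]]]'
python3 - <<'E'
from h import *
K,T,im=snap("wrist","w3"); np.savez("w3.npz",K=K,T=T)
E
```

```text
time_s: 8.0
tool_pos: [0.5837, 0.0535, 0.0477]
tcp_rot: [179.9, 0.0, 91.1]
force: [-0.3, 0.2, 2.0]
width: 0.054
gripper_force: 10.0
time_s: 8.5
tool_pos: [0.5832, 0.0535, 0.047]
tcp_rot: [-180.0, -0.0, 91.1]
force: [0.2, 0.3, -0.2]
width: 0.0778
gripper_force: 0.0
time_s: 9.4
tool_pos: [0.5841, -0.0845, 0.2894]
tcp_rot: [179.8, 0.1, 90.9]
force: [0.1, 0.0, 0.8]
width: 0.0778
gripper_force: 0.0
```

View pics/w3.png

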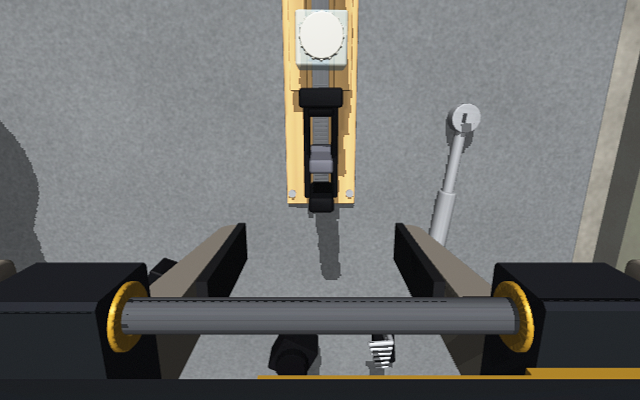

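The box stands square on the bed at (322,36). The head jaw is at (321,97), the grey trigger top at about (321,150..172) and the black handle top at about (321,182..212). I'll measure the trigger and handle tops at z=0.117.

```bash
python3 - <<'E'
from h import *
im=cv2.imread("pics/w3.png"); d=np.load("w3.npz"); K,T=d["K"],d["T"]
print(im[140:216:2,321].mean(1).astype(int))
g=im.mean(2)
def ys(r,z,c=321): return px2pl(K,T,[[c,r]],z)[0,:2]
trig=((g>85)&(g<190)).astype(np.uint8); trig[:140]=0;trig[176:]=0;trig[:,:300]=0;trig[:,345:]=0
for r in range(142,176,3): c=np.flatnonzero(trig[r]); print(r,(c.min(),c.max()) if len(c) else None,g[r,315:328:4].astype(int))
blk=(g<50).astype(np.uint8)
for r in range(180,216,3): 
    c=np.flatnonzero(blk[r,295:350])+295; print(r,(c.min(),c.max()) if len(c) else None, ys(r,.117))
for r in (145,150,155,172,190,212): print(r,ys(r,.117))
print("jaw",ys(89,.085))
E
```

```text
[121 111  47 130 129 130 103 102 103 103 140 145 135 131 124 120  73 111
 115 101 122  15   9   8  10   8   8  18  17  27  35  30  26  24  22  18
  36  84]
142 (np.int64(303), np.int64(343)) [113 113 113 110]
145 (np.int64(303), np.int64(343)) [64 64 66 66]
148 (np.int64(303), np.int64(343)) [129 129 131 131]
151 (np.int64(303), np.int64(344)) [118 117 119 116]
154 (np.int64(303), np.int64(344)) [103 104 103 102]
157 (np.int64(303), np.int64(344)) [103 104 103 103]
160 (np.int64(303), np.int64(344)) [134 134 140 139]
163 (np.int64(303), np.int64(344)) [135 137 138 139]
166 (np.int64(303), np.int64(344)) [126 129 130 132]
169 (np.int64(303), np.int64(344)) [120 120 123 124]
172 (np.int64(303), np.int64(344)) [72 73 72 73]
175 (np.int64(303), np.int64(344)) [ 91  92  90 100]
180 (np.int64(305), np.int64(336)) [ 0.58631179 -0.08673767]
183 (np.int64(305), np.int64(336)) [ 0.58636402 -0.08978566]
186 (np.int64(305), np.int64(336)) [ 0.58641648 -0.09284701]
189 (np.int64(305), np.int64(336)) [ 0.58646917 -0.09592183]
192 (np.int64(305), np.int64(336)) [ 0.58652209 -0.09901018]
195 (np.int64(305), np.int64(336)) [ 0.58657525 -0.10211217]
198 (np.int64(309), np.int64(332)) [ 0.58662864 -0.10522789]
201 (np.int64(309), np.int64(333)) [ 0.58668227 -0.10835742]
204 (np.int64(309), np.int64(333)) [ 0.58673614 -0.11150086]
207 (np.int64(309), np.int64(333)) [ 0.58679024 -0.1146583 ]
210 (np.int64(309), np.int64(333)) [ 0.58684459 -0.11782983]
213 None [ 0.58689919 -0.12101556]
145 [ 0.58571885 -0.05213677]
150 [ 0.58580175 -0.05697414]
155 [ 0.58588524 -0.06184609]
172 [ 0.58617361 -0.07867439]
190 [ 0.58648679 -0.09694977]
212 [ 0.58688096 -0.11995207]
jaw [0.5849631  0.00145636]
```

The handle outer face is at y≈-0.1205 and the trigger front at y≈-0.066, x≈0.5865, which agrees with the clamp frame. I'll turn 90° so the fingers close along the bar, then descend over the handle and trigger. The TCP goes at the squeezed midpoint, y=-0.101.

```bash

python3 -m inch '[[[0.012,-0.064,0],[0,0,-0.09]],[[0.012,-0.064,0],[0,0,-0.18]],[[0.012,-0.064,0],[0,0,-0.27]],[[0.012,-0.064,0],[0,0,-0.36]],[[0.012,-0.064,0],[0,0,-0.45]],[[0.012,-0.064,0],[0,0,-0.54]],[[0.012,-0.064,-0.05],[0,0,-0.63]],[[0.012,-0.064,-0.1],[0,0,-0.72]],[[0.012,-0.064,-0.15],[0,0,-0.81]],[[0.012,-0.064,-0.2],[0,0,-0.9]],[[0.012,-0.064,-0.25],[0,0,-1]],[[0.012,-0.064,-0.25],[0,0,-1]],[[0.012,-0.064,-0.25],[0,0,-1]]]' 0
python3 -m inch '[[[0,0,-0.1],[0,0,0]],[[0,0,-0.2],[0,0,0]],[[0,0,-0.3],[0,0,0]],[[0,0,-0.38],[0,0,0]],[[0,0,-0.43],[0,0,0]],[[0,0,-0.438],[0,0,0]],[[0,0,-0.438],[0,0,0]]]'
python3 - <<'E'
from h import *
K,T,im=snap("wrist","w4"); np.savez("w4.npz",K=K,T=T)
E
```

```text
time_s: 10.75
tool_pos: [0.5864, -0.0994, 0.2113]
tcp_rot: [-179.9, 0.1, 1.4]
force: [-0.1, 0.1, 0.4]
width: 0.0917
gripper_force: 0.0
time_s: 11.45
tool_pos: [0.5874, -0.1007, 0.0815]
tcp_rot: [180.0, -0.1, 1.2]
force: [-0.3, 0.2, -0.6]
width: 0.0919
gripper_force: 0.0
```

View pics/w4.png

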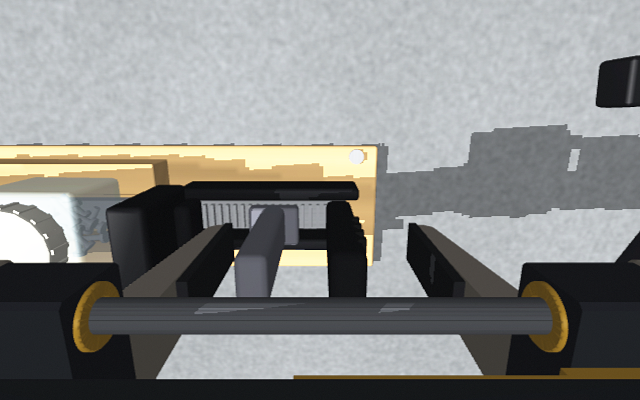

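The fingers straddle the trigger (260,255) and handle (347,250) with clearance on both sides. First stroke, at 20 N.

```bash

python3 -m inch '[[[0,0,0],[0,0,0]],[[0,0,0],[0,0,0]],[[0,0,0],[0,0,0]],[[0,0,0],[0,0,0]],[[0,0,0],[0,0,0]],[[0,0,0],[0,0,0]],[[0,0,0],[0,0,0]],[[0,0,0],[0,0,0]]]' 0.6 20
python3 - <<'E'
from h import *
K,T,im=snap("scene","s1"); snap("top","t1")
E
python3 -m inch '[[[0,0,0],[0,0,0]],[[0,0,0],[0,0,0]],[[0,0,0],[0,0,0]],[[0,0,0],[0,0,0]],[[0,0,0],[0,0,0]],[[0,0,0],[0,0,0]]]' 0.17
python3 - <<'E'
from h import *
im=cv2.imread("pics/s1.png"); im2=cv2.imread("pics/t1.png")
cv2.imwrite("pics/z3.png",np.vstack([cv2.resize(im[160:260,260:400],(560,400),interpolation=cv2.INTER_CUBIC)]))
E
```

```text
time_s: 12.3
tool_pos: [0.5873, -0.1014, 0.0813]
tcp_rot: [179.9, -0.1, 1.1]
force: [0.8, -3.1, 1.0]
width: 0.0374
gripper_force: 20.0
time_s: 13.0
tool_pos: [0.5865, -0.101, 0.0804]
tcp_rot: [180.0, 0.0, 1.2]
force: [-0.3, 1.5, 0.1]
width: 0.0766
gripper_force: 0.0
```

View pics/z3.png

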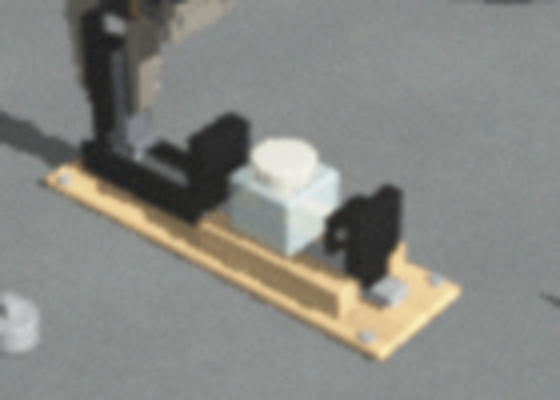

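Full squeeze: width 37 mm. The scene crop shows the box upright on the bed with the moving jaw's pad now close to its right side. I'll measure the jaw position in the top view before and after.

```bash
cat >> h.py <<'E'
def jaw(im,K,T,z=0.085):
    out=[]
    for dx in (-0.018,-0.015,0.012,0.015):
        y=np.arange(0.0,0.19,0.0005); P=np.c_[0.5842-0.02*y+dx,y,np.full(len(y),z)]
        uv=proj(K,T,P).astype(np.float32); g=im.mean(2).astype(np.float32)
        v=cv2.remap(g,uv[:,:1],uv[:,1:],cv2.INTER_LINEAR).ravel()
        d=v<80; e=np.flatnonzero(np.diff(d.astype(int)))
        out.append([round(float(y[i]*1000)) for i in e])
    return out
E
python3 - <<'E'
from h import *
K,T=cam("top")
for f in ("top0","t1"): print(f,jaw(cv2.imread(f"pics/{f}.png"),K,T))
im=ctrl.get_image("top")[:,:,::-1]; cv2.imwrite("pics/t1b.png",im); print("rel",jaw(im,K,T))
E
```

```text
top0 [[2, 114, 120, 135, 146], [2, 114, 122, 134, 146], [2, 116, 122, 136, 147], [2, 138, 147]]
t1 [[4, 100, 105, 120, 132], [3, 100, 106, 120, 132], [3, 102, 106, 120, 132], [3, 122, 132]]
rel [[4, 100, 105, 120, 132], [3, 100, 106, 120, 132], [3, 102, 106, 120, 132], [3, 122, 132]]
```

The jaw moved 14.5 mm and stayed put on release. About 42 mm remain to contact and 48 mm to half-pressed. Two more full strokes.

```bash

Z='unused'
python3 -m inch '[[[0,0,0],[0,0,0]],[[0,0,0],[0,0,0]],[[0,0,0],[0,0,0]],[[0,0,0],[0,0,0]],[[0,0,0],[0,0,0]],[[0,0,0],[0,0,0]],[[0,0,0],[0,0,0]],[[0,0,0],[0,0,0]]]' 0.6 20
python3 -m inch '[[[0,0,0],[0,0,0]],[[0,0,0],[0,0,0]],[[0,0,0],[0,0,0]],[[0,0,0],[0,0,0]],[[0,0,0],[0,0,0]],[[0,0,0],[0,0,0]],[[0,0,0],[0,0,0]]]' 0.14
python3 -m inch '[[[0,0,0],[0,0,0]],[[0,0,0],[0,0,0]],[[0,0,0],[0,0,0]],[[0,0,0],[0,0,0]],[[0,0,0],[0,0,0]],[[0,0,0],[0,0,0]],[[0,0,0],[0,0,0]],[[0,0,0],[0,0,0]]]' 0.6 20
python3 -m inch '[[[0,0,0],[0,0,0]],[[0,0,0],[0,0,0]],[[0,0,0],[0,0,0]],[[0,0,0],[0,0,0]],[[0,0,0],[0,0,0]],[[0,0,0],[0,0,0]],[[0,0,0],[0,0,0]]]' 0.14
python3 - <<'E'
from h import *
K,T,im=snap("top","t3"); print(jaw(im,K,T)); K,T,im=snap("scene","s3")
cv2.imwrite("pics/z4.png",cv2.resize(im[160:260,260:400],(560,400),interpolation=cv2.INTER_CUBIC))
E
```

```text
time_s: 13.85
tool_pos: [0.5867, -0.1013, 0.0803]
tcp_rot: [180.0, 0.0, 1.1]
force: [1.8, -4.7, -4.7]
width: 0.0377
gripper_force: 20.0
time_s: 14.55
tool_pos: [0.5872, -0.1011, 0.0811]
tcp_rot: [180.0, -0.1, 1.1]
force: [0.6, 0.1, -0.2]
width: 0.0792
gripper_force: 0.0
time_s: 15.35
tool_pos: [0.587, -0.1013, 0.0807]
tcp_rot: [180.0, -0.0, 1.1]
force: [2.1, -2.4, -2.3]
width: 0.0378
gripper_force: 20.0
time_s: 16.05
tool_pos: [0.5867, -0.101, 0.0807]
tcp_rot: [180.0, 0.0, 1.1]
force: [-0.3, -0.4, -0.1]
width: 0.0786
gripper_force: 0.0
[[4, 84, 86, 100, 112], [3, 83, 87, 100, 112], [3, 84, 86, 100, 112], [3, 102, 112]]
```

View pics/z4.png

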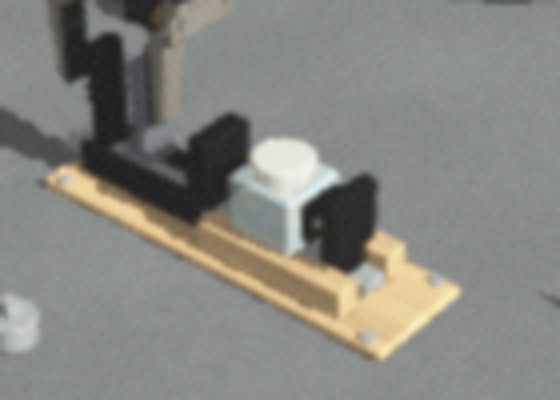

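The jaw moved another 20 mm, so it is now at about 0.048. The pad has just reached the box, which is still upright. Another stroke, with measurement.

```bash

python3 -m inch '[[[0,0,0],[0,0,0]],[[0,0,0],[0,0,0]],[[0,0,0],[0,0,0]],[[0,0,0],[0,0,0]],[[0,0,0],[0,0,0]],[[0,0,0],[0,0,0]],[[0,0,0],[0,0,0]],[[0,0,0],[0,0,0]]]' 0.6 20
python3 - <<'E'
from h import *
K,T,im=snap("top","t4"); print(jaw(im,K,T))
E
python3 -m inch '[[[0,0,0],[0,0,0]],[[0,0,0],[0,0,0]],[[0,0,0],[0,0,0]],[[0,0,0],[0,0,0]],[[0,0,0],[0,0,0]],[[0,0,0],[0,0,0]],[[0,0,0],[0,0,0]],[[0,0,0],[0,0,0]],[[0,0,0],[0,0,0]]]' 0.1
python3 - <<'E'
from h import *
K,T,im=snap("top","t5"); print(jaw(im,K,T))
E
```

```text
time_s: 16.95
tool_pos: [0.5868, -0.1013, 0.0804]
tcp_rot: [180.0, 0.0, 1.1]
force: [1.9, -2.9, -4.1]
width: 0.0376
gripper_force: 20.0
[[4, 74, 76, 90, 102], [3, 74, 76, 90, 102], [4, 90, 102], [3, 92, 102]]
time_s: 17.9
tool_pos: [0.5869, -0.1009, 0.0808]
tcp_rot: [180.0, -0.0, 1.1]
force: [-0.3, 1.5, 0.0]
width: 0.083
gripper_force: 0.0
[[4, 74, 76, 90, 102], [3, 74, 76, 90, 102], [3, 91, 102], [3, 92, 102]]
```

Steady 10 mm strokes; the jaw is at about 58. One more brings it to about 68, and the one after that presses the pad by about 7 mm.

```bash

python3 -m inch '[[[0,0,0],[0,0,0]],[[0,0,0],[0,0,0]],[[0,0,0],[0,0,0]],[[0,0,0],[0,0,0]],[[0,0,0],[0,0,0]],[[0,0,0],[0,0,0]],[[0,0,0],[0,0,0]],[[0,0,0],[0,0,0]]]' 0.6 20
python3 -m inch '[[[0,0,0],[0,0,0]],[[0,0,0],[0,0,0]],[[0,0,0],[0,0,0]],[[0,0,0],[0,0,0]],[[0,0,0],[0,0,0]],[[0,0,0],[0,0,0]],[[0,0,0],[0,0,0]],[[0,0,0],[0,0,0]],[[0,0,0],[0,0,0]]]' 0.1
python3 - <<'E'
from h import *
K,T,im=snap("top","t6"); print(jaw(im,K,T))
E
python3 -m inch '[[[0,0,0],[0,0,0]],[[0,0,0],[0,0,0]],[[0,0,0],[0,0,0]],[[0,0,0],[0,0,0]],[[0,0,0],[0,0,0]],[[0,0,0],[0,0,0]],[[0,0,0],[0,0,0]]]' 0.45 20
python3 -m inch '[[[0,0,0],[0,0,0]],[[0,0,0],[0,0,0]],[[0,0,0],[0,0,0]],[[0,0,0],[0,0,0]]]' 0.51
python3 - <<'E'
from h import *
K,T,im=snap("top","t7"); print(jaw(im,K,T)); K,T,im=snap("scene","s7")
E
```

```text
time_s: 18.75
tool_pos: [0.5868, -0.1014, 0.0804]
tcp_rot: [180.0, -0.0, 1.1]
force: [1.4, -3.1, -3.3]
width: 0.0378
gripper_force: 20.0
time_s: 19.65
tool_pos: [0.5869, -0.1009, 0.0808]
tcp_rot: [180.0, -0.0, 1.1]
force: [0.6, 0.2, 0.1]
width: 0.0825
gripper_force: 0.0
[[4, 64, 66, 80, 92], [4, 64, 67, 80, 92], [4, 82, 92], [4, 84, 92]]
time_s: 20.4
tool_pos: [0.5868, -0.0989, 0.0805]
tcp_rot: [-179.8, 0.0, 1.2]
force: [0.5, 7.4, 1.3]
width: 0.0509
gripper_force: 3.6
time_s: 20.8
tool_pos: [0.5868, -0.0986, 0.0806]
tcp_rot: [-179.8, 0.0, 1.2]
force: [0.3, 8.4, 0.5]
width: 0.0452
gripper_force: 4.1
[[2, 62, 63, 77, 88], [2, 61, 64, 76, 88], [2, 62, 64, 78, 89], [2, 78, 89]]
```

```bash

python3 -m inch '[[[0,0,0],[0,0,0]],[[0,0,0],[0,0,0]],[[0,0,0],[0,0,0]],[[0,0,0],[0,0,0]],[[0,0,0],[0,0,0]]]' 0.55 20
python3 - <<'E'
from h import *
K,T,im=snap("top","t8"); print(jaw(im,K,T)); print(ctrl.state()["gripper_force"])
E
python3 -m inch '[[[0,0,0],[0,0,0]],[[0,0,0],[0,0,0]],[[0,0,0],[0,0,0]],[[0,0,0],[0,0,0]],[[0,0,0],[0,0,0]]]' 0.575
python3 - <<'E'
from h import *
K,T,im=snap("top","t9"); print(jaw(im,K,T)); K,T,im=snap("scene","s9"); print(ctrl.state()["gripper_force"])
cv2.imwrite("pics/z5.png",cv2.resize(im[160:260,260:400],(700,500),interpolation=cv2.INTER_CUBIC))
E
```

```text
time_s: 21.4
tool_pos: [0.5868, -0.0995, 0.0806]
tcp_rot: [-179.9, 0.0, 1.2]
force: [0.1, 6.4, 0.6]
width: 0.0413
gripper_force: 9.2
[[2, 62, 63, 76, 86], [2, 61, 64, 75, 86], [2, 62, 62, 75, 87], [2, 76, 87]]
9.243450164794922
time_s: 21.95
tool_pos: [0.5868, -0.1006, 0.0805]
tcp_rot: [-180.0, 0.0, 1.1]
force: [1.7, 2.3, -1.4]
width: 0.0392
gripper_force: 14.3
[[2, 61, 63, 73, 84], [2, 61, 64, 72, 84], [2, 62, 63, 73, 84], [2, 74, 84]]
14.26563486456871
```

View pics/z5.png

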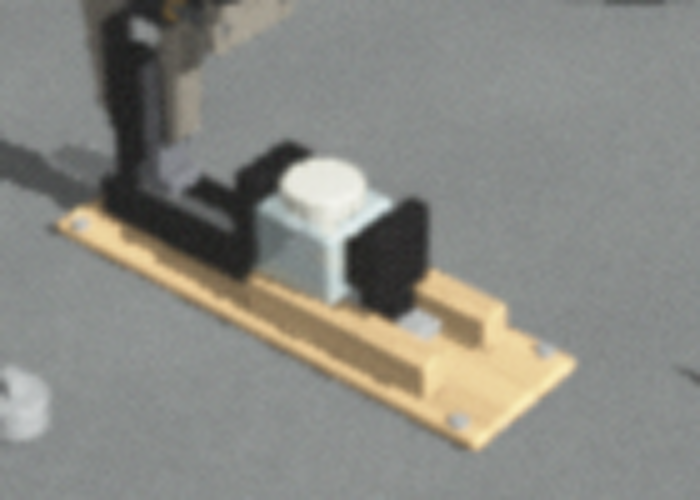

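The box is home: the pad front stopped at 62 mm while the plate kept advancing. The pad is pressed roughly 5–6 mm, at about 14–16 N on the trigger. I'll squeeze slightly more for margin, let it settle, and hand in.

```bash

python3 -m inch '[[[0,0,0],[0,0,0]],[[0,0,0],[0,0,0]],[[0,0,0],[0,0,0]],[[0,0,0],[0,0,0]],[[0,0,0],[0,0,0]],[[0,0,0],[0,0,0]],[[0,0,0],[0,0,0]],[[0,0,0],[0,0,0]]]' 0.582
python3 - <<'E'
from h import *
K,T,im=snap("top","t10"); print(jaw(im,K,T)); s=ctrl.state(); print(s["gripper_force"],s["width"],s["force"])
print(ctrl.sign_off())
E
```

```text
time_s: 22.85
tool_pos: [0.5868, -0.1009, 0.0806]
tcp_rot: [180.0, 0.0, 1.1]
force: [3.0, -1.7, -6.6]
width: 0.039
gripper_force: 16.8
[[2, 62, 63, 72, 83], [2, 61, 64, 72, 84], [2, 62, 63, 72, 84], [2, 74, 84]]
16.904956698417664 0.038903561409470794 [ 2.12648818 -1.36512341 -5.64379221]
the job is handed in; nothing more can be done
None
```

I handed the job in with the box home against the head jaw, the pad pressed an estimated 6 mm or so, and the trigger still held squeezed at about 17 N; the hand-in returned no verdict.

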